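Lift the dovetailed middle tile out of the stone inlay

TASK

A strip of three dovetailed stone inlay tiles lies in a shallow wooden tray, each tile with an upright wooden peg stuck on it as a handle. Take the middle tile by its peg, lift it straight up out from between its two neighbours, and set it down gently, peg up, on the middle of the round steel lapping plate. Leave the two outer tiles lying in the tray, and let go.

Things in the scene. Friction and masses are not known exactly. Their poses are not given: they have to be found in the camera images.
- tile_middle: Middle stone tile, 48x50x20 mm, with a 16 mm long dovetail tail (16 wide at root, 28 at tip) at each x end, held in the outer tiles with 1.5 mm play; leaves only straight up, clear once raised 20 mm. 0.18 kg. Origin: centre of underside, 5 mm above bench at first; x along the row, z up. Round wooden peg, diameter 24, on its centre, 20 to 64 mm above origin; 33 mm collar, 4 mm high, at its foot.
- tile_end_a: One outer tile, 52x50x20 mm plus two 16 mm jaws; same stone, same peg. Origin: centre of underside below its peg; the middle tile's origin is 62 mm away along +x; x along the row, z up. It lies loose in a wooden tray fixed to the bench, 204x67 mm, floor 5 mm thick, rim 16 mm above the bench, tiles 1.5 mm clear of the rim.
- tile_end_b: The other outer tile, mirror image of the first, also loose in the tray. Origin: centre of underside below its peg; the middle tile's origin is 62 mm away along -x; z up.
- lap_plate: Flat round steel lapping plate on a rubber foot, diameter 160 mm, fixed to the bench, flat top 14 mm above the bench. Origin: centre of its underside. Tray and plate stand on either side (either may be on the left) of the grinder's tool rest, which reaches out to x = 0.54 m between them, 145 mm high; the grinder behind it is 270 mm high: carry the tile across high or close to the robot.
Not all that is in view belongs to the job. What is shaped like the tile_end_b but green is not meant.

How it is judged:
By the outcome, as a careful person would: the job done as asked, in the order asked, and still so for the second after the job is handed in, with the robot touching nothing.
It also fails if it takes over 45 s, if anything falls off the work surface, if the arm or the gripper's body presses on something with over 40 N, if the wrist force passes 120 N, or if a joint passes its speed limit or range.

ROBOT

A 6-joint arm with a two-finger parallel gripper is mounted at the origin on a cart in front of the work surface, level with it; the furniture and walls round the work are solid. World frame = base frame: x ahead of the robot, y to its left, z up, the work surface at z = 0. Lengths are in m, angles in rad, forces in N, time in s.
With the tool pointing down it reaches from about 0.3 to 0.825 m from the base axis. Payload 5.4 kg.
Tool frame: the origin (TCP) lies at the very end of the fingers, on their centre line; the grasp point (between the pads) lies 19 mm behind it; z points along the fingers, x is the direction in which the jaws open and shut, and the axes are right-handed (so a half turn about z gives the same grasp; the last joint's range is limited). The gripper opens to 92 mm and grips with 3 to 60 N. Pads are 20 mm wide; open, the fingers measure 128 mm over their backs; the gripper's body (75 mm by 189 mm) begins 69 mm behind the grasp point.
Start: joints at [-1.398, 0.158, 1.597, -0, 1.386, -0.21], TCP at [0.215, -0.533, 0.215] pointing down, gripper open.
Joint ranges: [-2.91, 2.91], [-0.94, 2.29], [0.18, 2.7], [-1.29, 4.43], [0.17, 2.64], [-3, 3]. Speed limits (rad/s): [2.57, 2.57, 3.14, 3.14, 3.14, 3.14].

INTERFACE

Orientations are given as a rotation vector (axis times angle).
In Python, from workcell import bot gives the robot as it stands. Calls block until the motion is done:
- bot.goto(position, orientation): joint-space move of the TCP to a pose.
- bot.line_to(position, rot=None, max_speed=0.15): straight line of the TCP; rot=None keeps the orientation; max_speed is the mean speed in m/s.
- bot.set_joints(angles): joint-space move.
- bot.set_gripper(opening, newtons=None): opening from 0.0 (shut) to 1.0 (fully open); newtons is the grip in N (None keeps the last); returns when the fingers have stopped.
- bot.hold(seconds).
- bot.inverse_kinematics(position, orientation): joint angles nearest the present ones, or None.
- bot.read_camera(name): name is "side" or "top" or "wrist"; returns a dict with "pixels" (384x512x3 uint8, blue, green, red), "fx", "fy", "cx", "cy" (pixels), "R" (3x3) and "t" (3): a world point X has camera coordinates R X + t. Camera axes: x right, y down, z forward; pixel columns grow to the right and rows downward; lengths in m; the calibration is good to about 2 mm. A picture is of the moment at which its call begins. There is no depth.
A pose or a line that the arm cannot do raises bot.MotionError and nothing moves.
- bot.job_done(): hands the job in, once; it reports no verdict.
Readings, each from a call of its own:
- bot.current_clock(): time.
- bot.current_joints(): joint angles.
- bot.current_joint_vel(): joint speeds.
- bot.current_effort(): joint torques, N m.
- bot.current_ee_pos(): TCP position.
- bot.current_tool_rot(): TCP orientation.
- bot.current_contact_force(): force on the tool from outside, world axes, zero at the start.
- bot.current_ft_torque(): the same for the moment, N m.
- bot.current_opening(): opening from 0.0 (shut) to 1.0 (fully open).
Only numpy, scipy, OpenCV 4.12 (cv2) and the standard library are available. Lean on these libraries where they do the work, as an engineer would, in place of code of your own. Each camera call takes 0.05 s, during which the arm holds its last target.

## Working session

There is one attempt and no reset: what is moved stays moved. The work goes in short steps, each a Python script; the robot and the scene stay as the last script left them, time stands still between calls to the robot, and variables do not carry over. Pictures are saved under pics/ and viewed, and the job is handed in when it is done.

```bash
ls; mkdir -p pics
python3 - <<'E'
from workcell import bot
import cv2
for n in("top","side","wrist"):
    c=bot.read_camera(n);cv2.imwrite(f"pics/{n}0.png",c["pixels"])
    print(n,c["fx"],c["cx"],c["cy"],(-c["R"].T@c["t"]).round(3),c["R"].round(2).tolist())
print(bot.current_clock())
E
```

```text
pics
top 412.0954713281873 252.76356977733025 194.97339301804715 [ 0.394 -0.053  1.235] [[-0.02, -1.0, -0.01], [-1.0, 0.03, -0.07], [0.07, 0.01, -1.0]]
side 485.96220650851546 251.47603125583313 191.87748438932786 [0.583 1.139 0.589] [[-1.0, 0.08, -0.03], [0.06, 0.42, -0.91], [-0.06, -0.9, -0.42]]
wrist 328.67681340874157 251.85058414947494 200.71452541558563 [ 0.282 -0.507  0.384] [[0.37, -0.93, -0.0], [-0.9, -0.36, 0.26], [-0.24, -0.09, -0.97]]
0.15
```

View pics/top0.png

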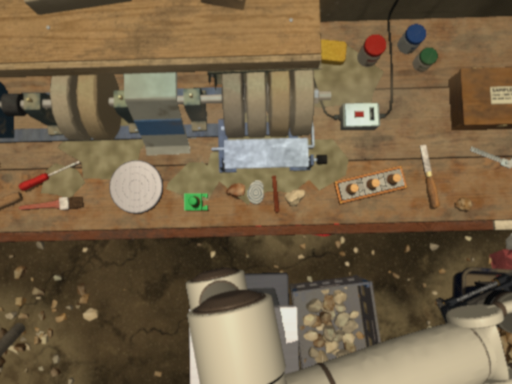

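View pics/side0.png

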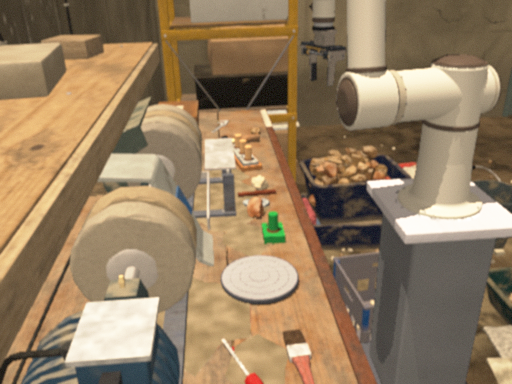

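View pics/wrist0.png

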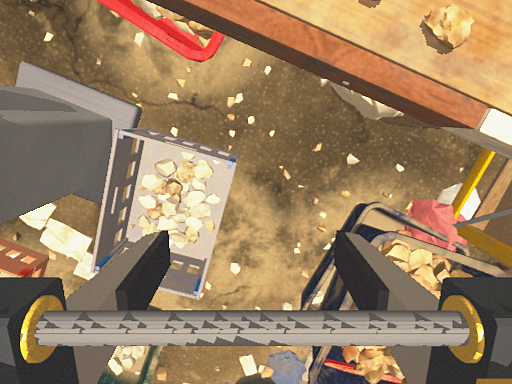

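The top picture shows the plate at about (136,187), the tray with three pegs at about (352,188), (373,184) and (396,180), the tool rest between them at (222–315,155), and the green decoy at (195,202). Next I locate these by mask.

```bash
cat > h.py <<'E'
from workcell import bot
import cv2, numpy as np
from scipy.spatial.transform import Rotation as Ro
def ray(c,u,v):
    d=c["R"].T@np.array([(u-c["cx"])/c["fx"],(v-c["cy"])/c["fy"],1.]); return -c["R"].T@c["t"],d/np.linalg.norm(d)
def plane(c,u,v,z):
    o,d=ray(c,u,v); return o+d*(z-o[2])/d[2]
def tri(cs):  # list of (cam,u,v)
    A=np.zeros((3,3));b=np.zeros(3);rs=[ray(*x) for x in cs]
    for o,d in rs: P=np.eye(3)-np.outer(d,d);A+=P;b+=P@o
    X=np.linalg.solve(A,b); return X,[round(float(np.linalg.norm((np.eye(3)-np.outer(d,d))@(X-o))),4) for o,d in rs]
def down(yaw): # tool x at yaw in world, z down
    c,s=np.cos(yaw),np.sin(yaw)
    return Ro.from_matrix(np.array([[c,s,0],[s,-c,0],[0,0,-1]])).as_rotvec()
E
python3 - <<'E'
from h import *
c=bot.read_camera("top");im=c["pixels"]
for (u,v,z,n) in [(136,187,.014,"plate"),(352,188,.069,"A"),(373,184,.069,"M"),(396,180,.069,"B"),(268,153,.145,"rest"),(222,170,.145,"restnear"),(312,165,.145,"restnear2")]: print(n,plane(c,u,v,z).round(3))
cv2.imwrite("pics/topz.png",cv2.resize(im[150:220,320:420],None,fx=8,fy=8,interpolation=cv2.INTER_CUBIC))
s=bot.read_camera("side")["pixels"]
cv2.imwrite("pics/sidez.png",cv2.resize(s[110:220,190:290],None,fx=5,fy=5,interpolation=cv2.INTER_CUBIC))
print(bot.current_tool_rot(), Ro.from_rotvec(bot.current_tool_rot()).as_matrix().round(2))
E
```

```text
plate [0.511 0.309 0.014]
A [ 0.487 -0.321  0.069]
M [ 0.497 -0.381  0.069]
B [ 0.507 -0.446  0.069]
rest [ 0.581 -0.084  0.145]
restnear [0.538 0.04  0.145]
restnear2 [ 0.545 -0.2    0.145]
[-2.60297812e+00  1.75793846e+00  8.40408819e-04] [[ 0.37 -0.93 -0.  ]
 [-0.93 -0.37  0.  ]
 [-0.   -0.   -1.  ]]
```

View pics/topz.png

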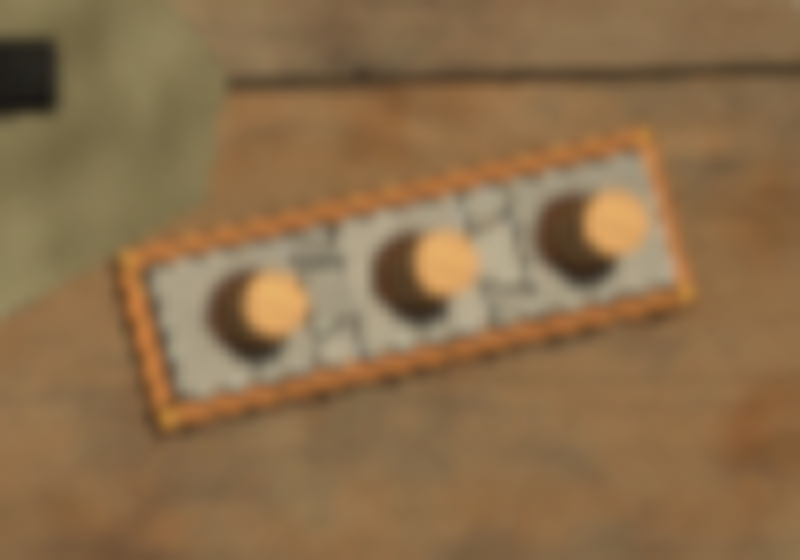

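View pics/sidez.png

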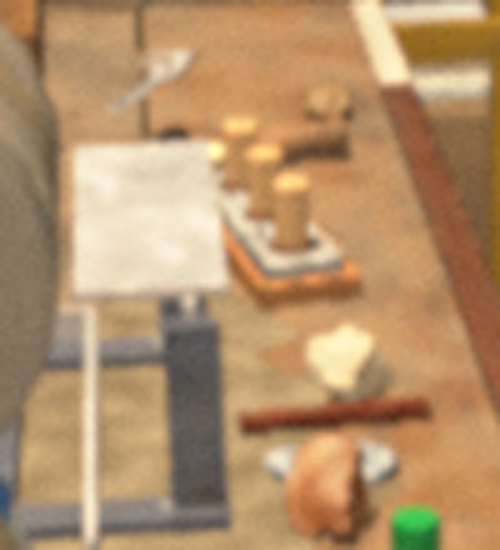

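Run:
```python
from h import *
R=down(.164)
M=np.array([.497,-.381]); r=np.array([-.163,.987])
import pickle
out=[]
for i,k in enumerate((-.06,.06)):
    p=M+k*r
    if i==0: bot.goto([*p,.22],R)
    else: bot.line_to([*p,.22],max_speed=.3)
    bot.hold(.2)
    c=bot.read_camera("wrist");out.append(c);cv2.imwrite(f"pics/w1_{i}.png",c["pixels"])
pickle.dump(out,open("w1.pkl","wb"))
print(bot.current_clock(),bot.current_joints(),bot.current_contact_force())
```

```text
2.475 [-7.91975054e-01  1.79125912e-01  1.56318064e+00 -1.02708249e-04
  1.39930236e+00 -9.54604655e-01] [-0.62826777  0.36973617 -0.9520967 ]
```

View pics/w1_0.png

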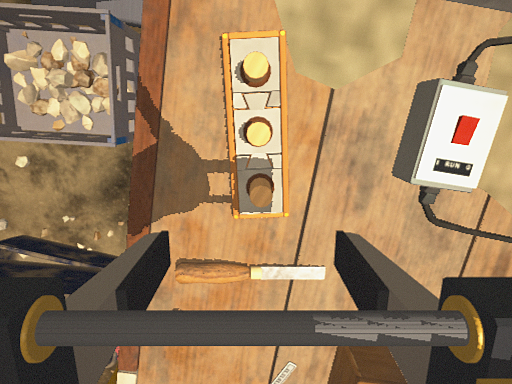

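View pics/w1_1.png

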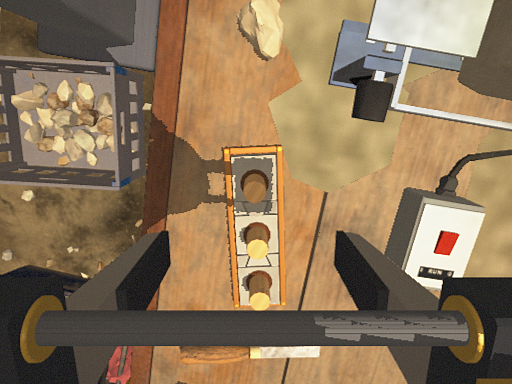

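View 0 shows the peg tops at about (257,66), (258,133) and, shaded, (260,190). In view 1 the middle top is at about (258,250) and the far one at (260,301). I refine these with masks and triangulate.

Run:
```python
from h import *
import pickle
cs=pickle.load(open("w1.pkl","rb"))
P={}
for i,(c,seeds) in enumerate(zip(cs,[dict(A=(257,66),M=(258,133)),dict(M=(258,250),B=(260,301))])):
    hsv=cv2.cvtColor(c["pixels"],cv2.COLOR_BGR2HSV)
    for n,s in seeds.items(): print(i,n,hsv[s[1],s[0]])
    m=cv2.inRange(hsv,(10,60,205),(35,255,255))
    m=cv2.morphologyEx(m,cv2.MORPH_OPEN,np.ones((3,3)))
    n,l,st,ce=cv2.connectedComponentsWithStats(m)
    for k,s in seeds.items():
        j=l[s[1],s[0]]
        if not j: print("none",k);continue
        cn,_=cv2.findContours((l==j).astype(np.uint8),0,1); h=cv2.convexHull(cn[0]); e=cv2.fitEllipse(h)
        print(i,k,st[j],ce[j].round(1),[np.round(x,1) for x in e]); P[i,k]=e[0]
    cv2.imwrite(f"pics/m1_{i}.png",cv2.resize(c["pixels"][20:320,200:320],None,fx=3,fy=2,interpolation=cv2.INTER_NEAREST)) if 0 else None
    cv2.imwrite(f"pics/z1_{i}.png",cv2.resize(c["pixels"][(100,140)[i]:(230,310)[i],210:310],None,fx=3.5,fy=3.5,interpolation=cv2.INTER_CUBIC))
X,e=tri([(cs[0],*P[0,"M"]),(cs[1],*P[1,"M"])]);print("M",X.round(4),e)
z=X[2]
for i,k in P: print(i,k,plane(cs[i],*P[i,k],z).round(4))
```

```text
0 A [ 28 105 247]
0 M [ 26 118 247]
0 A [243  51  26  27 554] [255.5  64.2] [array([255.5,  64.2]), array([25.6, 27.1]), np.float64(179.8)]
0 M [247 122  24  24 468] [258.3 133.5] [array([258.3, 133.6]), array([24.2, 24.4]), np.float64(139.5)]
1 M [ 24 127 247]
1 B [ 23 126 246]
1 M [246 240  23  20 355] [257.1 249.2] [array([257.1, 249.1]), array([20.2, 22.2]), np.float64(91.9)]
1 B [ 249  146   74  164 2211] [287.8 242.2] [array([282. , 225.9]), array([ 71. , 184.8]), np.float64(11.9)]
M [ 0.5038 -0.388   0.068 ] [0.0, 0.0]
0 A [ 0.4908 -0.3271  0.068 ]
0 M [ 0.5038 -0.388   0.068 ]
1 M [ 0.5038 -0.388   0.068 ]
1 B [ 0.5249 -0.3583  0.068 ]
```

View pics/z1_0.png

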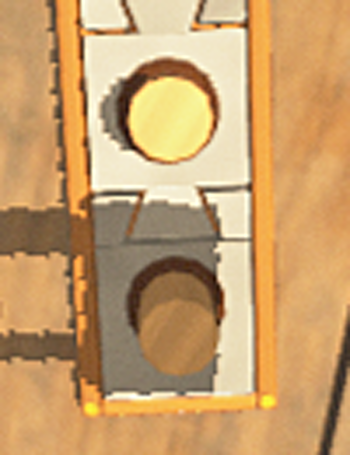

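View pics/z1_1.png

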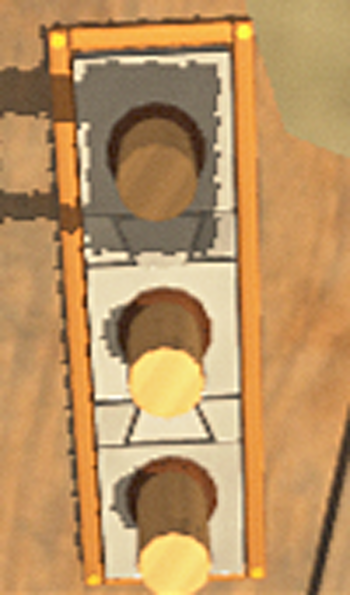

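Heights check: the peg top triangulates to z=0.068 (expected 0.069) and the A–M spacing comes out at 62.3 mm (expected 62). Now the row direction from the rim corners.

Run:
```python
from h import *
import pickle
cs=pickle.load(open("w1.pkl","rb"))
c=cs[1]
q=[plane(c,210+x/3.5,140+y/3.5,.016)[:2] for x,y in[(58,40),(243,32),(257,573),(94,580)]]
for a in q: print(a.round(4))
L=lambda a,b:(np.linalg.norm(b-a).round(4),np.arctan2(*(a-b)[::-1]).round(4)-np.pi/2)
print(L(q[0],q[3]),L(q[1],q[2]),L(q[0],q[1]),"centre",np.mean(q,0).round(4))
# bottom of 20x: peg tops by eye in crops: A,M,B view1 / view0
t=[(156,180),(166,382),(176,565)]
p=[plane(c,210+x/3.5,140+y/3.5,.069)[:2] for x,y in t]
for a in p: print("peg",a.round(4))
print(L(p[0],p[2]))
b=[plane(cs[0],210+x/3.5,100+y/3.5,.069)[:2] for x,y in[(172,118),(178,337)]];print(b)
# TCP projected in wrist
tc=np.array([*bot.current_ee_pos()]);X=c["R"]@tc+c["t"];print("tcp px",c["fx"]*X[0]/X[2]+c["cx"],c["fy"]*X[1]/X[2]+c["cy"], tc)
# plate in top cam
c=bot.read_camera("top");im=c["pixels"]
g=cv2.cvtColor(im,cv2.COLOR_BGR2HSV)
m=cv2.inRange(g,(0,0,140),(180,40,255));m[:150]=0;m[230:]=0;m[:,:100]=0;m[:,175:]=0
cn,_=cv2.findContours(m,0,1);k=max(cn,key=cv2.contourArea);e=cv2.fitEllipse(cv2.convexHull(k));print(e)
pc=plane(c,*e[0],.014);print("plate top",pc.round(4),"diam",[(a/c["fx"]*1.22) for a in e[1]])
```

```text
[ 0.4544 -0.2982]
[ 0.5129 -0.2859]
[ 0.5543 -0.4788]
[ 0.4958 -0.4914]
(np.float64(0.1976), np.float64(0.2109036732051035)) (np.float64(0.1973), np.float64(0.21120367320510347)) (np.float64(0.0598), np.float64(-4.505696326794896)) centre [ 0.5044 -0.3886]
peg [ 0.4909 -0.3266]
peg [ 0.5041 -0.3876]
peg [ 0.5176 -0.4481]
(np.float64(0.1244), np.float64(0.21630367320510335))
[array([ 0.50449813, -0.38790764]), array([ 0.51658005, -0.44857928])]
tcp px 251.19575557052815 246.39027929189987 [ 0.48713937 -0.32294551  0.21983693]
((136.8753662109375, 187.9639434814453), (45.39091110229492, 50.768348693847656), 53.669368743896484)
plate top [0.5083 0.3064 0.014 ] diam [0.1343788403360016, 0.1502986315449413]
```

Row yaw is 0.211 rad, and the peg centre, tray centre and peg line agree to within 1 mm. Next I approach and take a close check picture.

Run:
```python
from h import *
R=down(.211)
bot.goto([.5041,-.388,.16],R)
bot.set_gripper(.6)
bot.line_to([.5041,-.388,.11],max_speed=.2)
bot.hold(.2)
c=bot.read_camera("wrist");cv2.imwrite("pics/w2.png",c["pixels"])
hsv=cv2.cvtColor(c["pixels"],cv2.COLOR_BGR2HSV)
X=c["R"]@np.array([.5041,-.388,.068])+c["t"];print("expect",c["fx"]*X[0]/X[2]+c["cx"],c["fy"]*X[1]/X[2]+c["cy"])
print(bot.current_clock(),bot.current_ee_pos(),bot.current_contact_force())
```

```text
expect 250.30801233123555 219.72902190043146
4.3167 [ 0.50484513 -0.38882807  0.11175848] [ 0.87277957  0.14099364 -0.48108656]
```

View pics/w2.png

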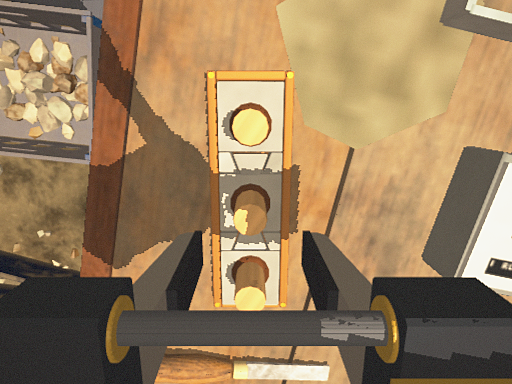

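The close view shows the middle peg top at about (250,220), as predicted, and centred between the finger tips at columns 202 and 302. Descending and gripping lightly.

Run:
```python
from h import *
bot.line_to([.5041,-.388,.037],max_speed=.1)
bot.hold(.3)
print(bot.current_ee_pos(),bot.current_contact_force())
bot.set_gripper(0.0,5)
bot.hold(.3)
print(bot.current_clock(),bot.current_ee_pos(),bot.current_contact_force(),bot.current_ft_torque(),bot.current_opening()*92)
```

```text
[ 0.50436413 -0.38825377  0.03755858] [-0.70742632 -0.48289013  0.28021235]
6.375 [ 0.50401131 -0.38801     0.03696138] [-1.18308015 -0.15536554  0.09174911] [-0.0210722  -0.00195569 -0.02066437] 23.707341508374228
```

Run:
```python
from h import *
bot.set_gripper(0.0,25); bot.hold(.2)
print(bot.current_contact_force(),bot.current_ft_torque())
p=[.5041,-.388]
for z in(.045,.055,.068,.10,.16):
    bot.line_to([*p,z],max_speed=.04 if z<.07 else .12)
    print(z,bot.current_contact_force().round(2),bot.current_ee_pos().round(4))
c=bot.read_camera("wrist");cv2.imwrite("pics/w3.png",c["pixels"])
s=bot.read_camera("side")["pixels"];cv2.imwrite("pics/s3.png",cv2.resize(s[60:260,170:370],None,fx=3,fy=3))
print(bot.current_clock(),bot.current_opening()*92)
```

```text
[-0.44619935  0.5331598  -0.20418734] [-0.07918088  0.01798848  0.00917707]
0.045 [ 1.1  -0.36 -1.51] [ 0.5044 -0.3882  0.0455]
0.055 [ 0.03 -0.27 -1.9 ] [ 0.5044 -0.3883  0.0555]
0.068 [ 1.03  0.76 -0.47] [ 0.5043 -0.3882  0.0684]
0.1 [ 0.1  -0.53 -2.55] [ 0.5043 -0.3883  0.1004]
0.16 [ 0.33 -0.27 -2.05] [ 0.5037 -0.3876  0.1591]
9.1833 23.53550488423614
```

View pics/w3.png

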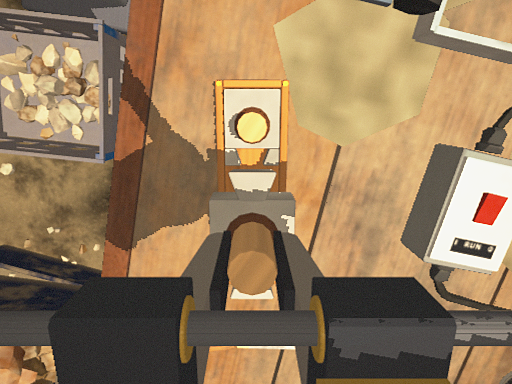

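View pics/s3.png

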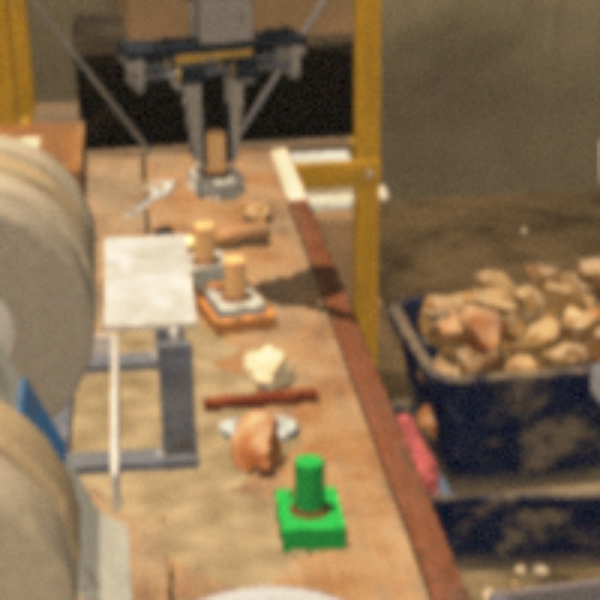

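The tile is out and held. The right-hand neighbour is still in the tray, and the side view shows both outer pegs there. The force is about −2 N, which matches the tile's weight. I carry it close to the robot and high, then view the plate from two wrist positions.

Run:
```python
from h import *
import pickle
R=down(.211)
bot.line_to([.40,-.30,.25],max_speed=.25)
bot.goto([.40,.14,.25],R)
out=[]
for i,p in enumerate([(.42,.17),(.50,.20)]):
    bot.line_to([*p,.25],max_speed=.25); bot.hold(.3)
    c=bot.read_camera("wrist");out.append(c);cv2.imwrite(f"pics/p{i}.png",c["pixels"])
pickle.dump(out,open("p.pkl","wb"))
print(bot.current_clock(),bot.current_opening()*92,bot.current_contact_force())
```

```text
13.0833 23.556102998640455 [-0.59335395  0.55753797 -1.64335288]
```

View pics/p0.png

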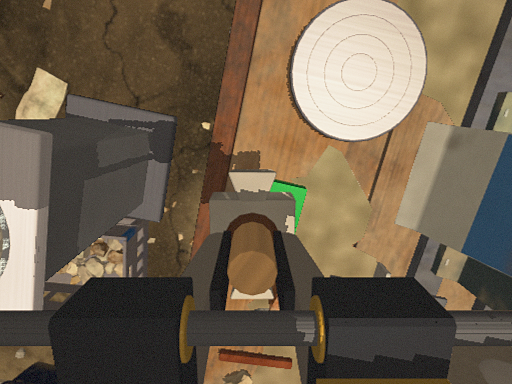

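View pics/p1.png

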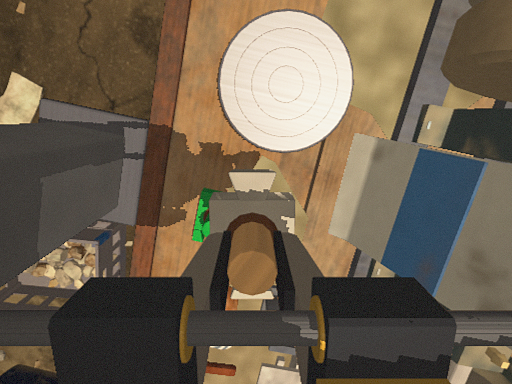

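The plate is seen whole in both views, centred at about (359,70) and (286,82). The grinder's grey housing edge is at (428,122) and (357,135). I fit the plate and triangulate the housing.

Run:
```python
from h import *
import pickle
cs=pickle.load(open("p.pkl","rb"));es=[];hs=[]
for c,s in zip(cs,[(359,40),(286,50)]):
    hsv=cv2.cvtColor(c["pixels"],cv2.COLOR_BGR2HSV)
    m=cv2.inRange(hsv,(0,0,185),(180,50,255)); m=cv2.morphologyEx(m,cv2.MORPH_CLOSE,np.ones((3,3)));m=cv2.morphologyEx(m,cv2.MORPH_OPEN,np.ones((5,5)))
    n,l,st,ce=cv2.connectedComponentsWithStats(m);j=l[s[1],s[0]]
    cn,_=cv2.findContours((l==j).astype(np.uint8),0,1);h=cv2.convexHull(max(cn,key=cv2.contourArea));e=cv2.fitEllipse(h)
    print(st[j],e);es.append(e);hs.append(h[:,0])
X,e=tri([(cs[0],*es[0][0]),(cs[1],*es[1][0])]);print("plate",X.round(4),e)
X,e=tri([(cs[0],359.5,71.5),(cs[1],286.5,84)]);print("ring centre by eye",X.round(4),e)
for c,h in zip(cs,hs):
    q=np.array([plane(c,u,v,.014)[:2] for u,v in h]).astype(np.float32)
    A=np.c_[2*q,np.ones(len(q))];s=np.linalg.lstsq(A,(q**2).sum(1),rcond=None)[0];print("circle",s[:2],"r",np.sqrt(s[2]+s[0]**2+s[1]**2))
for a,b in [((428,122),(357,135)),((397,215),(331,234))]:
    X,e=tri([(cs[0],*a),(cs[1],*b)]);print("box",X.round(3),e)
for i,c in enumerate(cs):
    w=c["pixels"];cv2.imwrite(f"pics/pz{i}.png",cv2.resize(w[(40,50)[i]:(110,120)[i],(320,250)[i]:(400,330)[i]],None,fx=6,fy=6,interpolation=cv2.INTER_CUBIC))
```

```text
[  293     0   133   140 14766] ((358.72747802734375, 68.41165924072266), (130.4129180908203, 144.95248413085938), 26.68880844116211)
[  220    11   132   140 14452] ((285.8059387207031, 80.62477111816406), (131.6029510498047, 139.8609619140625), 12.987948417663574)
plate [0.5158 0.3145 0.0123] [0.0001, 0.0001]
ring centre by eye [0.5173 0.3111 0.0138] [0.0003, 0.0003]
circle [0.5161644  0.31043985] r 0.0768580522782735
circle [0.5165875  0.31038278] r 0.07691973664477854
box [0.614 0.273 0.015] [0.0011, 0.0011]
box [0.609 0.154 0.034] [0.0058, 0.0058]
```

View pics/pz0.png

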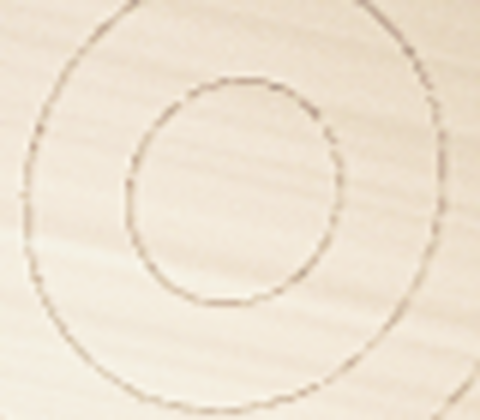

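View pics/pz1.png

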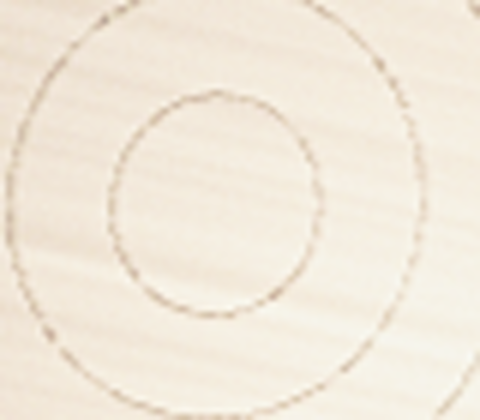

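Plate centre is about (0.5166, 0.311) with its top at z=0.0138, which matches 14 mm. The housing is at x≥0.61, so I place with the jaws along y to keep the gripper body clear, and descend slowly with force checks.

Run:
```python
from h import *
p=[.5166,.311]
R=down(1.571)
bot.goto([*p,.20],R)
bot.line_to([*p,.07],max_speed=.12)
bot.hold(.3)
f0=bot.current_contact_force();print(bot.current_ee_pos().round(4),f0.round(2),bot.current_ft_torque().round(3))
for z in(.053,.050,.0485,.0475,.0468,.0462,.0456,.045):
    bot.line_to([*p,z],max_speed=.02); bot.hold(.15)
    f=bot.current_contact_force();print(z,bot.current_ee_pos().round(4),f.round(2))
    if f[2]-f0[2]>2.5: break
c=bot.read_camera("wrist");cv2.imwrite("pics/w5.png",c["pixels"])
s=bot.read_camera("side")["pixels"];cv2.imwrite("pics/s5.png",cv2.resize(s[180:320,180:340],None,fx=4,fy=4,interpolation=cv2.INTER_CUBIC))
print(bot.current_clock(),bot.current_opening()*92)
```

```text
[0.5169 0.3111 0.0705] [ 0.03  0.32 -1.03] [ 0.08  -0.131  0.013]
0.053 [0.5167 0.3111 0.0532] [ 0.47  0.07 -1.63]
0.05 [0.5166 0.311  0.05  ] [ 0.46 -0.2  -2.17]
0.0485 [0.5166 0.311  0.0485] [-0.84 -1.02 -2.11]
0.0475 [0.5166 0.311  0.0475] [ 1.47  0.49 -1.85]
0.0468 [0.5166 0.311  0.0468] [-0.1  -0.04 -1.73]
0.0462 [0.5166 0.311  0.0462] [-0.24 -0.19 -1.88]
0.0456 [0.5168 0.311  0.0459] [-0.82 -0.68  2.3 ]
19.4 23.46387374524373
```

View pics/s5.png

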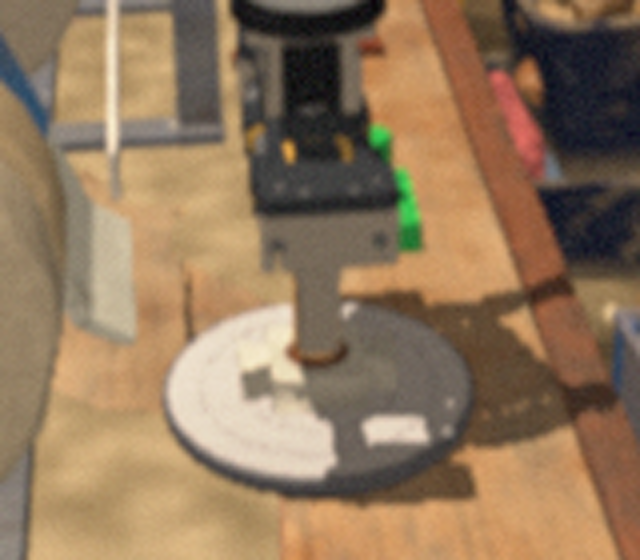

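View pics/w5.png

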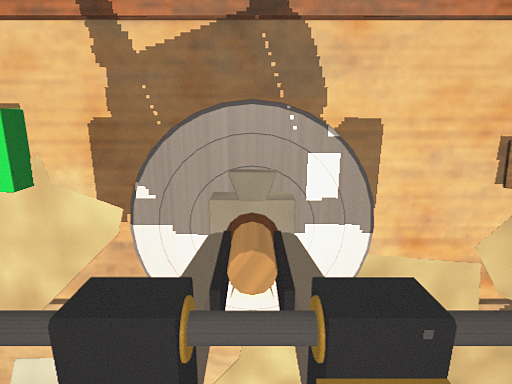

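Contact came at TCP z≈0.046, as predicted, and the tile is centred within the rings. Releasing and retreating.

Run:
```python
from h import *
p=[.5166,.311]
bot.set_gripper(.28,5); bot.set_gripper(.55); bot.hold(.2)
bot.line_to([*p,.07],max_speed=.05); bot.line_to([*p,.16],max_speed=.15)
bot.line_to([.42,.30,.25],max_speed=.25); bot.hold(.2)
c=bot.read_camera("wrist");cv2.imwrite("pics/w6.png",c["pixels"])
s=bot.read_camera("side")["pixels"];cv2.imwrite("pics/s6.png",s)
s=bot.read_camera("top")["pixels"];cv2.imwrite("pics/t6.png",cv2.resize(s[140:230,90:430],None,fx=2.3,fy=2.3,interpolation=cv2.INTER_CUBIC))
import pickle;pickle.dump(c,open("f.pkl","wb"))
print(bot.current_clock(),bot.current_opening()*92,bot.current_contact_force())
```

```text
22.8083 50.67855910382285 [ 0.41428872 -0.02953547 -0.34898653]
```

View pics/s6.png

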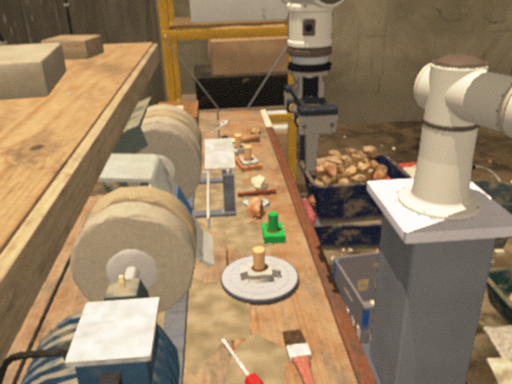

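View pics/w6.png

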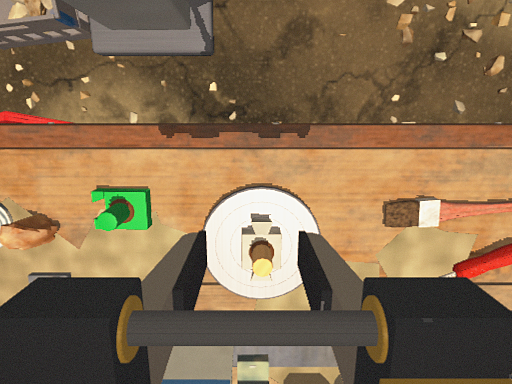

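View pics/t6.png

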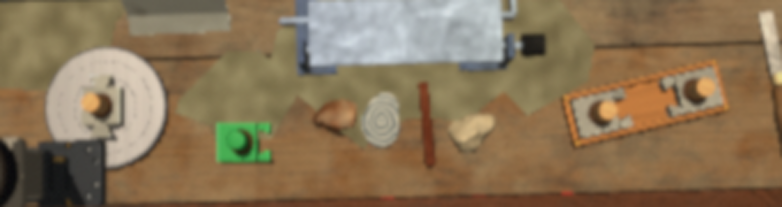

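The tile stands peg up in the middle of the plate, and both outer tiles lie in the tray. One numeric check, then I hand in.

Run:
```python
from h import *
import pickle
c=pickle.load(open("f.pkl","rb"))
print("peg",plane(c,262,267,.078).round(4),"plate c",plane(c,262,242,.014).round(4))
bot.job_done();print(bot.current_clock())
```

```text
peg [0.5156 0.3105 0.078 ] plate c [0.5111 0.3123 0.014 ]
the job is handed in; nothing more can be done
the job is handed in; nothing more can be done
```

I took the middle tile by its peg, lifted it straight up out of the tray, and carried it high and close to the robot. I set it down gently on the middle of the lapping plate and let go. The job was handed in about 23 s into the 45 s limit.

- **Measurements:** These matched the text. The peg top came out at z = 0.068 m (0.069 expected), the peg spacing at 62.3 mm (62 expected), and the plate top at 0.0138 m (0.014 expected). The tile touched the plate at a TCP height of 0.046 m, as predicted. The force readings I took while handling the tile stayed within a few newtons.
- **Final pictures:** The tile stands peg up on the plate, both outer tiles are in the tray, and the gripper is clear.
- **Last position check:** The peg is at (0.516, 0.311) m, within about 1 mm of the plate centre I fitted from two views, (0.517, 0.311) m.
- **Disagreements:** A by-eye reading of the plate centre in the last picture gave (0.511, 0.312) m, about 5 mm off in x. The first fit in the top camera image, where the mask missed part of the plate, gave (0.508, 0.306) m. I trusted the two-view fit over both. The fitted plate diameter was 154 mm against the stated 160 mm; I did not look into this further.

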